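# Check and lock the dosing balance, then hover the measuring cup over its pan

## Robot

A 6-joint arm with a two-finger parallel gripper is mounted at the origin on the work surface. World frame = base frame: x ahead of the robot, y to its left, z up, the work surface at z = 0. Lengths are in m, angles in rad, forces in N, time in s.
With the tool pointing down it reaches from about 0.3 to 0.875 m from the base axis. Payload 6.4 kg.
Tool frame: the origin (TCP) lies midway between the tips of the shut fingers; the grasp point (between the pads) lies 19 mm behind it; z points along the fingers, y is the line along which they close (so a half turn about z gives the same grasp; the last joint's range is limited). The gripper opens to 85 mm and grips with 20 to 120 N. Pads are 22 mm wide; open, the fingers measure 114 mm over their backs; the gripper's body (76 mm by 85 mm) begins 54 mm behind the grasp point. The pads swing forward as they close: fully open they stand 13 mm farther back than shut.
Start: joints at [-1.488, 0.181, 1.607, -0, 1.354, -0.206], TCP at [0.164, -0.551, 0.231] pointing down, gripper open.
Joint ranges: [-2.99, 2.99], [-0.89, 2.07], [0.3, 2.58], [-1.14, 4.28], [0, 2.63], [-3.12, 3.12]. Speed limits (rad/s): [2.57, 2.57, 3.01, 3.14, 3.14, 3.14].

## Interface

Orientations are given as a unit quaternion [w, x, y, z].
In Python, from rig import monitor, capture, camera_model, workorder gives the robot as it stands.
- The arm moves only by the tool arm_command, never from a script. Its argument "steps" is a list of rows, each an object of numbers: "dx", "dy", "dz": the shift along the tool's x, y, z as a fraction of full scale; "ax", "ay", "az": the turn, a rotation vector about the tool's x, y, z as a fraction of full scale; "jaw": the opening in per cent of the stroke, from 0 (shut) to 100 (fully open). In form: [{"dx": .., "dy": .., "dz": .., "ax": .., "ay": .., "az": .., "jaw": ..}, ...]. A call has 1 to 12 rows; each row is the pose to reach, as a shift and turn from the pose commanded when the call began, along the tool's axes at that moment; what a row does not reach only later rows make up. Full scale, the value 1, is 1 m for a shift and 30 degrees for a turn. A row lasts 1/8 s, in which the tool goes at most 62.5 mm and 10.7 degrees, less where a joint would pass 70% of its speed; a pose out of reach is approached as far as the arm can. A call with a number of a shift or a turn outside -1 to 1 is refused whole. A call with a gripper value outside its range is refused whole. The fingers move at their own pace and stop on an object; "force" is the grip in N (left out, the last holds). Time passes only in rows, so rows that repeat a pose let the fingers close. It gives the time, the measured TCP pose, the force, the opening and the grip force at its end, in the units of the state.
- monitor.read_state(): the state, without advancing time (a new reading comes with each control period).
- capture(name): name is "side" or "top"; returns the picture (480x640x3 uint8, blue, green, red); there is no depth.
- camera_model(name): a dict with "K" (3x3 intrinsics, pixels), "D" ([k1, k2, p1, p2, k3] as OpenCV has them; the pictures are not rectified), "world_from_camera" (4x4, takes a point from camera to world coordinates). Camera axes: x right, y up, looking along -z (the intrinsics and any distortion apply to the point x, -y, -z); pixel columns grow to the right and rows downward; lengths in m; the calibration is good to about 2 mm. A picture is of the moment at which its call begins. camera_model takes no time and is no camera call.
- workorder.job_done(): hands the job in; it is judged then, once.
The state is a dict: "time_s": time; "joint_positions": joint angles; "dq": joint speeds; "effort": joint torques, N m; "position": TCP position; "eef_rot": TCP orientation; "force": force on the tool from outside, world axes, zero at the start; "moment": the same for the moment, N m; "grip_width": finger opening in m; "gripper_force": force on a finger pad.
Only numpy, scipy, OpenCV 4.12 (cv2) and the standard library are available. Lean on these libraries where they do the work, as an engineer would, in place of code of your own. Each camera call takes 0.05 s, during which the arm holds its last target. There are 200 camera calls.

## Task

Check that the balance's beam swings free by swinging its red arrest lever right over so that the counterweight end drops, then swing the lever fully back so that the beam is locked level again. Then pick up the steel measuring cup and lift it over the caddy and what stands in it, disturbing nothing. Finish while still holding the cup still and upright about 15 mm above the pan, centred over it, with its handle pointing squarely to the front of the balance (the lever side), the cup never touching the balance.

Things in the scene. Friction and masses are not known exactly. Their poses are not given: they have to be found in the camera images.
- balance: White beam balance, fixed. Origin on the surface under the beam's pivot; front (lever side) is -x, y runs along the beam towards the pan, z up. Base 140 x 275 x 20 mm high (x -90 to 50, y -120 to 155). Aluminium beam 20 mm wide, at 77 to 93 mm height; steel counterweight of 48 mm diameter at y -90 to -126 mm; post up to 100 mm high
- pan (a point): Centre of the top face of the steel pan, a flat disc of 90 mm diameter at the +y end of the beam, 110 mm from the pivot, 111 mm above the surface when the beam is level. Its axes are those of the balance when level; they tilt with the beam
- beam (a joint): Tilt of the beam, rad, about the balance's x axis: 0 level (locked, or at its stop), up to 0.12 with counterweight end down and pan end up. It is counterweight-heavy and drops by itself when the lever releases it; the returning lever lifts it level again by a cam
- lever (a joint): Arrest lever, rad: near 0 arrested (beam locked, knob leans to the pan, +y), 0.9 released (knob leans to the counterweight, -y), upright at 0.45. The knob swings at radius 60 mm about a line parallel to the balance's x axis, at y = -35 mm, 61 mm high in the balance frame. Stiff hinge, about 1 N at the knob; stays where left
- lever_knob (a point): Centre of the lever's red knob, a cylinder of 18 mm diameter and 26 mm length along the balance's x axis, at x = -70 mm in the balance frame, 115 mm above the surface at either end of its swing and 121 mm at the middle; free space around and above it
- cup: Steel measuring cup, upright, straight round wall of 58 mm outer diameter, 62 mm high, about 0.1 kg; flat handle (14 mm wide, 4 mm thick, top 3 mm below the rim) along the cup's own -x, to 83 mm from its axis. Origin at the centre of the underside, z up. Can be gripped across its body along its y axis
- cup_handle (a point): Point on the cup's handle, 65 mm from the cup's axis and 57 mm above its underside
- caddy: White open caddy fixed to the surface between the cup and the balance, 360 (its x) x 120 (its y) x 80 mm high, walls 5 mm, three compartments in a row along x. Origin under its centre on the surface
- spray_bottle: Aqua spray bottle with white trigger head, diameter 60 mm, 170 mm high, standing in a caddy compartment (top 175 mm above the surface). Origin at the centre of its underside
- shoe_cream: Black jar with red cap, diameter 54 mm, 100 mm high, standing in a caddy compartment. Origin at the centre of its underside
- polish_can: Blue can with pale label and white top, diameter 52 mm, 145 mm high, standing in a caddy compartment. Origin at the centre of its underside
- shoe_brush: Stiff nylon shoe brush with wooden back, 52 x 150 (its y) x 38 mm high, lying bristles down. Origin at the centre of its underside
- clip: Yellow plastic clip, 75 (its x) x 26 x 14 mm, lying on the surface. Origin at the centre of its underside
- polish_tin: Flat brass-coloured polish tin with white lid, diameter 72 mm, 25 mm high. Origin at the centre of its underside
Mind the look-alikes: they are no part of the job. Leave any purple look-alike of the cup alone.

How it is judged:
On the way, in this order (a step that is already met when the one before it is completed fails the run):
1. the lever is swung right over and the beam has dropped at the counterweight end (value of joint lever above 0.7 rad and value of joint beam above 0.08 rad), for 0.2 s.
2. the lever is fully back and the beam is locked level (value of joint lever below 0.12 rad and value of joint beam below 0.04 rad), for 0.2 s.
3. the cup passes over the caddy, with the beam locked (all of step 2 and x of cup in the frame of caddy between -0.2 and 0.2 m and y of cup in the frame of caddy between -0.06 and 0.06 m and height (world z) of cup above 0.08 m), for 0.04 s.
At the end, for the whole second after the job is handed in: Lever back within 0.12 rad, beam level within 0.04 rad; cup held still in the fingers, underside 5 to 30 mm above the pan, centre within 15 mm of the pan's, upright within 0.12 rad, handle to the balance's front within 0.2 rad, not touching the balance (all of step 2 and horizontal distance between cup and pan below 0.015 m and z of cup in the frame of pan between 0.005 and 0.03 m and angle between cup's own z axis and vertical below 0.12 rad and angle between the x axis of cup and the x axis of balance, either way round below 0.2 rad and x of cup_handle in the frame of balance below -0.03 m and contact force between cup and the fingers above 0.5 N and contact force between cup and balance below 0.05 N and linear speed of cup below 0.02 m/s); the arm keeps its last pose, push and grip.
It fails at once if the cup touches the balance (contact force between cup and balance above 0.3 N).
It fails at once if a thing in the caddy is pushed away or tipped (distance of any of spray_bottle, shoe_cream, polish_can from where it was at the start of the episode above 0.02 m or angle between any of spray_bottle, shoe_cream, polish_can's own z axis and vertical above 0.3 rad).
It fails at once if the brush, the clip or the tin is pushed away or tipped (distance of any of shoe_brush, clip, polish_tin from where it was at the start of the episode above 0.02 m or angle between any of shoe_brush, clip, polish_tin's own z axis and vertical above 0.3 rad).
It also fails if it takes over 70 s, if anything falls off the work surface, if the arm or the gripper's body presses on something with over 40 N, if the wrist force passes 120 N, or if a joint passes its speed limit or range.

## Working session

There is one attempt and no reset: what is moved stays moved. The work goes in short steps, Python scripts to look and compute and a tool call to move; the robot and the scene stay as the last step left them, time stands still between calls to the robot, and variables do not carry over. Pictures are saved under pics/ and viewed, at most 11 in all, crops included, and the job is handed in when it is done.

Besides the shell and the picture viewer there is one more tool, called after "Request:" by a JSON object that holds its "op" and its "data", one argument or row to a line. arm_command: Moves the arm, as the interface text tells. Its arguments: {"type":"object","properties":{"steps":{"type":"array"},"force":{"type":"number"}},"required":["steps"]}

```bash
mkdir -p pics; ls; python3 - <<'E'
from rig import monitor,capture,camera_model
import cv2,numpy as np
for n in("top","side"):
    cv2.imwrite(f"pics/{n}0.png",capture(n)); m=camera_model(n)
    print(n,np.round(m["K"],1).tolist(),m["D"],np.round(m["world_from_camera"],3).tolist())
s=monitor.read_state();print(s)
E
```

```text
pics
top [[497.8, 0.0, 321.3], [0.0, 497.8, 234.7], [0.0, 0.0, 1.0]] [0.04246306 0.         0.         0.         0.        ] [[-0.005, 0.994, -0.107, 0.436], [-1.0, -0.004, 0.008, 0.081], [0.007, 0.107, 0.994, 1.328], [0.0, 0.0, 0.0, 1.0]]
side [[550.0, 0.0, 332.5], [0.0, 550.0, 243.8], [0.0, 0.0, 1.0]] [-0.06013415  0.          0.          0.          0.        ] [[0.989, 0.103, -0.103, 0.46], [-0.144, 0.598, -0.788, -0.848], [-0.019, 0.795, 0.607, 0.81], [0.0, 0.0, 0.0, 1.0]]
{'time_s': 0.1, 'joint_positions': array([-1.48830798e+00,  1.81472368e-01,  1.60792778e+00,  1.83226389e-05,
        1.35382302e+00, -2.06315634e-01]), 'dq': array([-0.00093259,  0.00025145, -0.00279624,  0.00083419,  0.00012182,
        0.00039599]), 'effort': array([ 4.59996718e-04, -4.45876050e+01, -3.52239060e+01, -2.76186111e-04,
        4.08660999e-03,  6.16515138e-06]), 'position': array([ 0.16373401, -0.5506604 ,  0.23046154]), 'eef_rot': array([-8.13137572e-04,  9.89592093e-01,  1.43898664e-01,  5.93708157e-05]), 'force': array([0.28924141, 0.13170812, 0.24065488]), 'moment': array([-0.00110658,  0.02570429,  0.04031774]), 'gripper_force': 0.0, 'grip_width': 0.08537659644269001}
```

View pics/top0.png

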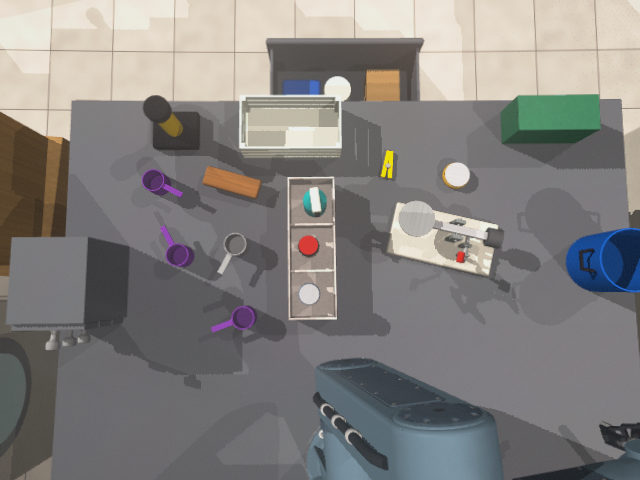

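View pics/side0.png

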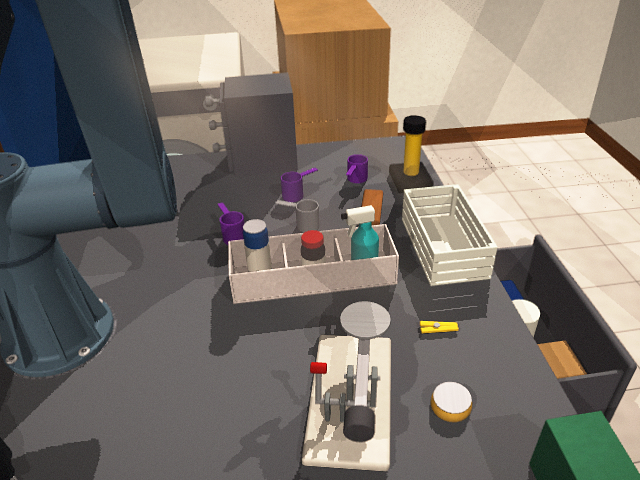

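Top view: pan at about (417,219), red knob (460,257), counterweight (494,237), steel cup rim (235,243) with handle to (223,272). The purple cups are the look-alikes. Side view: bottle, jar and can stand in the caddy, and the knob is at (318,368). The lever leans to the pan.

```bash
cat > h.py <<'E'
from rig import monitor,capture,camera_model
import cv2,numpy as np
def ray(n,uv):
    m=camera_model(n);T=np.array(m["world_from_camera"])
    p=cv2.undistortPoints(np.array([[uv]],float),np.array(m["K"]),np.array(m["D"]))[0,0]
    d=T[:3,:3]@np.array([p[0],-p[1],-1]);return T[:3,3],d/np.linalg.norm(d)
def onz(n,uv,z):
    o,d=ray(n,uv);return o+d*(z-o[2])/d[2]
def tri(a,b):
    (o,d),(p,e)=ray("top",a),ray("side",b)
    s=np.linalg.lstsq(np.c_[d,-e],p-o,rcond=None)[0]
    x,y=o+s[0]*d,p+s[1]*e;return (x+y)/2,np.linalg.norm(x-y)
def red(im,box):
    x0,y0,x1,y1=box;c=cv2.cvtColor(im[y0:y1,x0:x1],cv2.COLOR_BGR2HSV)
    m=((c[...,0]<8)|(c[...,0]>172))&(c[...,1]>150)&(c[...,2]>70)
    v,u=np.nonzero(m);return (u.mean()+x0,v.mean()+y0),len(u)
E
python3 - <<'E'
from h import *
t=cv2.imread("pics/top0.png");s=cv2.imread("pics/side0.png")
a,b=red(t,(440,240,480,275)),red(s,(300,350,335,385));print("knob",a,b,tri(a[0],b[0]))
def hc(x0,y0,x1,y1,r0,r1,z):
    g=cv2.resize(cv2.cvtColor(t[y0:y1,x0:x1],6),None,fx=4,fy=4,interpolation=2)
    c=cv2.HoughCircles(g,cv2.HOUGH_GRADIENT,1,8,param1=120,param2=15,minRadius=r0*4,maxRadius=r1*4)
    for q in c[0][:3]:
        uv=((q[0]+.5)/4-.5+x0,(q[1]+.5)/4-.5+y0);print(uv,q[2]/4,onz("top",uv,z).round(4))
print("pan");hc(390,192,445,248,16,21,.111)
print("cup");hc(215,225,255,262,9,14,.062)
h=cv2.cvtColor(t,cv2.COLOR_BGR2HSV)
m=((h[...,1]<60)&(h[...,2]>170)).astype(np.uint8);m[:195]=0;m[285:]=0;m[:,:380]=0;m[:,510:]=0
c=max(cv2.findContours(m,0,2)[0],key=cv2.contourArea);bx=cv2.boxPoints(cv2.minAreaRect(c))
P=np.array([onz("top",q,.02) for q in bx]);print("base",bx.round(1).tolist(),P.round(4).tolist())
for nm,uv,z in [("handle tip",(222,272),.058),("cadTL",(289,178),.08),("cadTR",(334,178),.08),("cadBL",(289,319),.08),("cadBR",(336,319),.08),("bottle",(315,201),.17),("can",(309,294),.15),("jar",(308,245),.105),("brush",(232,182),.038),("cw",(494,237),.1)]:print(nm,onz("top",uv,z).round(3))
A=cv2.resize(t[190:290,385:515],None,fx=4,fy=4,interpolation=2);B=cv2.resize(t[220:285,205:265],None,fx=4.3,fy=4.3,interpolation=2)
W=np.zeros((400,790,3),np.uint8);W[:,:520]=A;W[:B.shape[0],525:525+B.shape[1]]=B;cv2.imwrite("pics/c1.png",W)
E
```

```text
knob ((np.float64(460.1212121212121), np.float64(256.5151515151515)), 66) ((np.float64(317.9719101123595), np.float64(367.4887640449438)), 178) (array([ 0.50950691, -0.26649989,  0.11536465]), np.float64(0.004656827381559958))
pan
(np.float32(416.0), np.float32(220.25)) 20.025 [ 0.602  -0.1625  0.111 ]
(np.float32(418.0), np.float32(218.5)) 17.2 [ 0.6064 -0.1676  0.111 ]
cup
(np.float32(234.25), np.float32(243.75)) 9.65 [0.5502 0.2925 0.062 ]
(np.float32(236.25), np.float32(244.25)) 11.575 [0.5489 0.2874 0.062 ]
(np.float32(235.25), np.float32(241.75)) 9.775 [0.5553 0.29   0.062 ]
base [[384.6000061035156, 251.10000610351562], [398.0, 195.6999969482422], [501.0, 220.60000610351562], [487.5, 276.0]] [[0.533, -0.096, 0.02], [0.6807, -0.1345, 0.02], [0.6123, -0.4046, 0.02], [0.4666, -0.3633, 0.02]]
handle tip [0.479 0.323 0.058]
cadTL [0.716 0.153 0.08 ]
cadTR [0.716 0.038 0.08 ]
cadBL [0.361 0.152 0.08 ]
cadBR [0.361 0.036 0.08 ]
bottle [0.641 0.086 0.17 ]
can [0.423 0.101 0.15 ]
jar [0.542 0.104 0.105]
brush [0.715 0.305 0.038]
cw [ 0.561 -0.356  0.1  ]
```

View pics/c1.png

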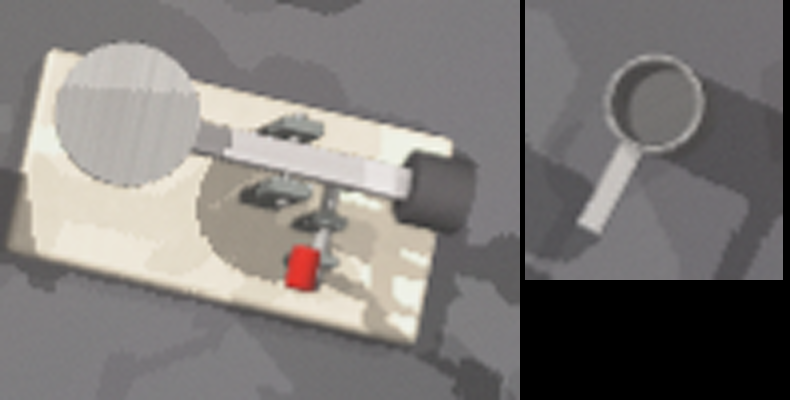

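The crop gives pan centre (416.5,218.2), cup rim centre (234.9,243.8) and handle tip (220.2,272.6). The base edges slope about 13°.

```bash
cat >> h.py <<'E'
from scipy.spatial.transform import Rotation as Ro
def go(p,yaw):  # tool down, tool x at world angle yaw; prints move in command units
    s=monitor.read_state();R=Ro.from_quat(np.r_[s["eef_rot"][1:],s["eef_rot"][0]])
    G=Ro.from_matrix(np.c_[[np.cos(yaw),np.sin(yaw),0],[np.sin(yaw),-np.cos(yaw),0],[0,0,-1]])
    print("d",R.inv().apply(np.array(p)-s["position"]).round(4),"a",((R.inv()*G).as_rotvec()/np.radians(30)).round(3),"t",s["time_s"])
E
python3 - <<'E'
from h import *
f=lambda x,y:((x+.5)/4-.5+385,(y+.5)/4-.5+190)
pan=onz("top",f(127,114),.111);print("pan",pan)
C=[onz("top",f(*q),.02) for q in((53,50),(450,142),(415,340))]
e=C[0]-C[1];yaw=np.arctan2(-e[0],e[1]);e2=C[1]-C[2];print("yaw",yaw,np.arctan2(e2[1],e2[0]))
k=onz("top",(460.1,256.5),.12);print("knob",k)
cw=np.array([.561,-.356]);d=pan[:2]-cw
c,s=np.cos(yaw),np.sin(yaw);R=np.array([[c,-s],[s,c]])
print("knob from pan",pan[:2]+R@[-.07,-.1189], "pan from base corner TL",C[0][:2]+R@[-.05,-.045])
g=lambda x,y:((x-525+.5)/4.3-.5+205,(y+.5)/4.3-.5+220)
cup=onz("top",g(655,104),.062);h=onz("top",g(592,228),.059);v=cup-h
print("cup",cup,"len",np.linalg.norm(v[:2]),"yaw",np.arctan2(v[1],v[0]))
go([.5105,-.2645,.2],yaw)
E
```

```text
pan [ 0.60730271 -0.16358151  0.111     ]
yaw -0.23704692448024814 -0.21459907106450024
knob [ 0.51158762 -0.26517627  0.12      ]
knob from pan [ 0.51133855 -0.26271823] pan from base corner TL [ 0.60411778 -0.16576001]
cup [0.55010469 0.29099595 0.062     ] len 0.0815033713294611 yaw -0.46349706745049907
d [ 0.4139 -0.1755  0.0309] a [-0.003  0.     1.004] t 0.1
```

Request:
{"op": "arm_command", "data": {
  "steps": [
    {"dx": 0.06,"dy": -0.025,"dz": 0.0,"az": 0.3,"jaw": 48},
    {"dx": 0.11,"dy": -0.048,"dz": 0.0,"az": 0.6,"jaw": 48},
    {"dx": 0.17,"dy": -0.07,"dz": 0.0,"az": 0.9,"jaw": 48},
    {"dx": 0.22,"dy": -0.095,"dz": 0.01,"az": 0.99,"jaw": 48},
    {"dx": 0.28,"dy": -0.12,"dz": 0.02,"az": 0.99,"jaw": 48},
    {"dx": 0.33,"dy": -0.14,"dz": 0.03,"az": 0.99,"jaw": 48},
    {"dx": 0.38,"dy": -0.16,"dz": 0.031,"az": 0.99,"jaw": 48},
    {"dx": 0.414,"dy": -0.1755,"dz": 0.031,"az": 0.99,"jaw": 48},
    {"dx": 0.414,"dy": -0.1755,"dz": 0.031,"az": 0.99,"jaw": 48},
    {"dx": 0.414,"dy": -0.1755,"dz": 0.031,"az": 0.99,"jaw": 48}
  ]
}}

```text
invalid input
```

```bash
python3 - <<'E'
from h import *
s=monitor.read_state();print(s["position"],s["grip_width"],s["force"])
go([.511,-.265,.098],-.23)
t,sd=capture("top"),capture("side")
W=np.zeros((480,800,3),np.uint8)
W[:,:400]=cv2.resize(t[180:300,390:490],None,fx=4,fy=4);W[:,400:]=cv2.resize(sd[290:450,250:383],(400,480));cv2.imwrite("pics/c2.png",W)
E
```

```text
[ 0.16373401 -0.5506604   0.23046154] 0.08537659644269001 [0.28924141 0.13170812 0.24065488]
d [ 0.4142 -0.1747  0.1329] a [-0.003  0.     0.991] t 0.1
```

View pics/c2.png

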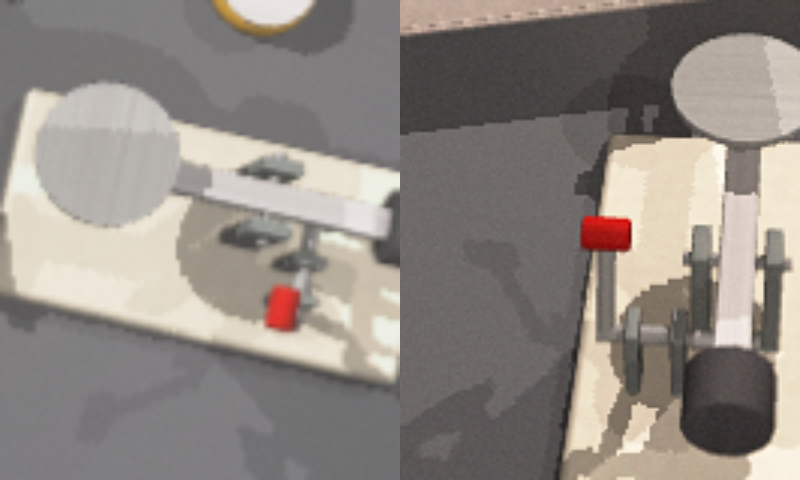

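The move was refused, so nothing moved. The picture shows the lever rod directly under the knob, with the space around it free. Retrying with complete rows.

Request:
{"op": "arm_command", "data": {
  "steps": [
    {"dx": 0.06,"dy": -0.025,"dz": 0.0,"ax": 0,"ay": 0,"az": 0.3,"jaw": 48},
    {"dx": 0.11,"dy": -0.048,"dz": 0.0,"ax": 0,"ay": 0,"az": 0.6,"jaw": 48},
    {"dx": 0.17,"dy": -0.07,"dz": 0.0,"ax": 0,"ay": 0,"az": 0.9,"jaw": 48},
    {"dx": 0.22,"dy": -0.095,"dz": 0.01,"ax": 0,"ay": 0,"az": 0.99,"jaw": 48},
    {"dx": 0.28,"dy": -0.12,"dz": 0.02,"ax": 0,"ay": 0,"az": 0.99,"jaw": 48},
    {"dx": 0.33,"dy": -0.14,"dz": 0.03,"ax": 0,"ay": 0,"az": 0.99,"jaw": 48},
    {"dx": 0.38,"dy": -0.16,"dz": 0.031,"ax": 0,"ay": 0,"az": 0.99,"jaw": 48},
    {"dx": 0.414,"dy": -0.1755,"dz": 0.031,"ax": 0,"ay": 0,"az": 0.99,"jaw": 48},
    {"dx": 0.414,"dy": -0.1755,"dz": 0.031,"ax": 0,"ay": 0,"az": 0.99,"jaw": 48},
    {"dx": 0.414,"dy": -0.1755,"dz": 0.031,"ax": 0,"ay": 0,"az": 0.99,"jaw": 48}
  ],
  "force": 30
}}

```text
time_s: 1.45
position: [0.5102, -0.2652, 0.2]
eef_rot: [0.0, 0.993, -0.114, -0.0]
force: [0.6, -0.7, -1.2]
grip_width: 0.0408
gripper_force: 0.0
```

```bash
python3 - <<'E'
from h import *
s=monitor.read_state();print(s["position"],s["grip_width"],s["force"])
go([.511,-.265,.098],-.23)
E
```

```text
[ 0.5102081  -0.26520067  0.19999727] 0.04081568674821797 [ 0.63226849 -0.67424282 -1.22680416]
d [ 0.0008 -0.0004  0.102 ] a [0.    0.001 0.002] t 1.45
```

Request:
{"op": "arm_command", "data": {
  "steps": [
    {"dx": 0.001,"dy": 0,"dz": 0.05,"ax": 0,"ay": 0,"az": 0,"jaw": 48},
    {"dx": 0.001,"dy": 0,"dz": 0.08,"ax": 0,"ay": 0,"az": 0,"jaw": 48},
    {"dx": 0.001,"dy": 0,"dz": 0.1,"ax": 0,"ay": 0,"az": 0,"jaw": 48},
    {"dx": 0.001,"dy": 0,"dz": 0.1,"ax": 0,"ay": 0,"az": 0,"jaw": 30},
    {"dx": 0.001,"dy": 0,"dz": 0.1,"ax": 0,"ay": 0,"az": 0,"jaw": 30},
    {"dx": 0.001,"dy": 0,"dz": 0.1,"ax": 0,"ay": 0,"az": 0,"jaw": 30}
  ]
}}

```text
time_s: 2.2
position: [0.5122, -0.2662, 0.1017]
eef_rot: [0.001, 0.993, -0.115, 0.001]
force: [0.1, 0.2, -0.3]
grip_width: 0.0254
gripper_force: 0.0
```

```bash
python3 - <<'E'
from h import *
t,sd=capture("top"),capture("side")
W=np.zeros((480,800,3),np.uint8)
W[:,:400]=cv2.resize(t[180:300,390:490],None,fx=4,fy=4);W[:,400:]=cv2.resize(sd[290:450,250:383],(400,480));cv2.imwrite("pics/c3.png",W)
E
```

```text
(no output)
```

View pics/c3.png

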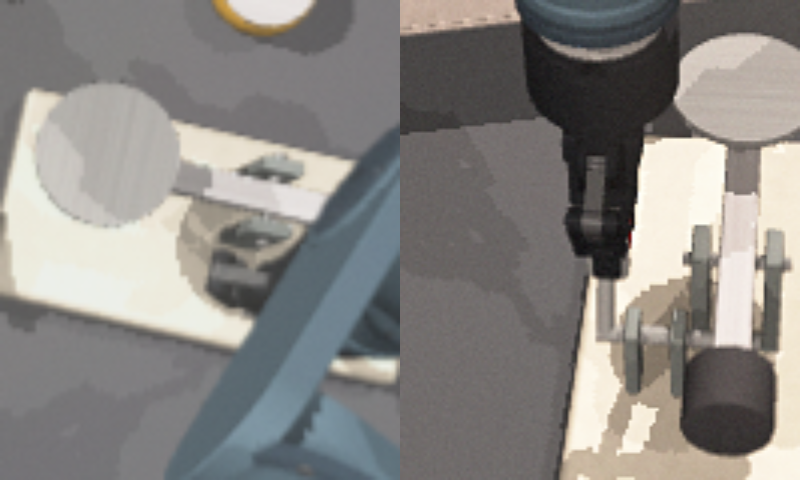

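Fingers straddle the knob (red just visible at (628,240)), with clear space around them. Swinging the lever over.

Request:
{"op": "arm_command", "data": {
  "steps": [
    {"dx": 0,"dy": 0.012,"dz": 0,"ax": 0,"ay": 0,"az": 0,"jaw": 30},
    {"dx": 0,"dy": 0.024,"dz": 0,"ax": 0,"ay": 0,"az": 0,"jaw": 30},
    {"dx": 0,"dy": 0.036,"dz": 0,"ax": 0,"ay": 0,"az": 0,"jaw": 30},
    {"dx": 0,"dy": 0.046,"dz": 0,"ax": 0,"ay": 0,"az": 0,"jaw": 30},
    {"dx": 0,"dy": 0.054,"dz": 0,"ax": 0,"ay": 0,"az": 0,"jaw": 30},
    {"dx": 0,"dy": 0.054,"dz": 0,"ax": 0,"ay": 0,"az": 0,"jaw": 30},
    {"dx": 0,"dy": 0.054,"dz": 0,"ax": 0,"ay": 0,"az": 0,"jaw": 30},
    {"dx": 0,"dy": 0.054,"dz": 0,"ax": 0,"ay": 0,"az": 0,"jaw": 30}
  ]
}}

```text
time_s: 3.3
position: [0.4995, -0.3158, 0.0997]
eef_rot: [-0.002, 0.993, -0.114, -0.0]
force: [3.7, 7.7, 0.4]
grip_width: 0.0252
gripper_force: 4.0
```

```bash
python3 - <<'E'
from h import *
t,sd=capture("top"),capture("side")
W=np.zeros((480,800,3),np.uint8)
W[:,:400]=cv2.resize(t[180:300,390:490],None,fx=4,fy=4);W[:,400:]=cv2.resize(sd[290:450,250:383],(400,480));cv2.imwrite("pics/c4.png",W)
E
```

```text
(no output)
```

View pics/c4.png

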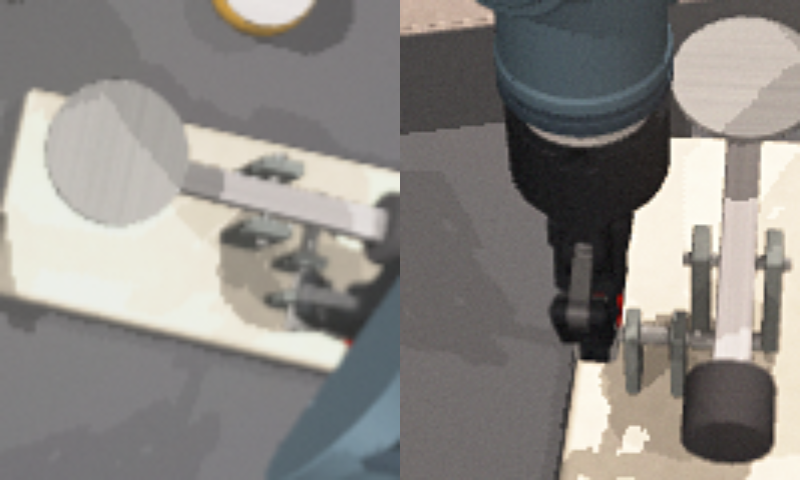

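The beam has dropped: the pan is up at (745,75), the counterweight is lower, and 8 N shows the lever is at its stop. Swinging it back.

Request:
{"op": "arm_command", "data": {
  "steps": [
    {"dx": 0,"dy": -0.012,"dz": 0,"ax": 0,"ay": 0,"az": 0,"jaw": 30},
    {"dx": 0,"dy": -0.024,"dz": 0,"ax": 0,"ay": 0,"az": 0,"jaw": 30},
    {"dx": 0,"dy": -0.036,"dz": 0,"ax": 0,"ay": 0,"az": 0,"jaw": 30},
    {"dx": 0,"dy": -0.046,"dz": 0,"ax": 0,"ay": 0,"az": 0,"jaw": 30},
    {"dx": 0,"dy": -0.054,"dz": 0,"ax": 0,"ay": 0,"az": 0,"jaw": 30},
    {"dx": 0,"dy": -0.06,"dz": 0,"ax": 0,"ay": 0,"az": 0,"jaw": 30},
    {"dx": 0,"dy": -0.06,"dz": 0,"ax": 0,"ay": 0,"az": 0,"jaw": 30},
    {"dx": 0,"dy": -0.06,"dz": 0,"ax": 0,"ay": 0,"az": 0,"jaw": 30},
    {"dx": 0,"dy": -0.06,"dz": 0,"ax": 0,"ay": 0,"az": 0,"jaw": 30}
  ]
}}

```text
time_s: 4.53
position: [0.5126, -0.2613, 0.1008]
eef_rot: [0.002, 0.993, -0.115, -0.0]
force: [-4.2, -9.0, 2.3]
grip_width: 0.0258
gripper_force: 4.4
```

Request:
{"op": "arm_command", "data": {
  "steps": [
    {"dx": 0,"dy": 0.006,"dz": 0,"ax": 0,"ay": 0,"az": 0,"jaw": 30},
    {"dx": 0,"dy": 0.006,"dz": 0,"ax": 0,"ay": 0,"az": 0,"jaw": 48},
    {"dx": 0,"dy": 0.006,"dz": 0,"ax": 0,"ay": 0,"az": 0,"jaw": 48},
    {"dx": 0,"dy": 0.006,"dz": 0,"ax": 0,"ay": 0,"az": 0,"jaw": 48},
    {"dx": 0,"dy": 0.006,"dz": -0.05,"ax": 0,"ay": 0,"az": 0,"jaw": 48},
    {"dx": 0,"dy": 0.006,"dz": -0.1,"ax": 0,"ay": 0,"az": 0,"jaw": 100},
    {"dx": 0,"dy": 0.006,"dz": -0.15,"ax": 0,"ay": 0,"az": 0,"jaw": 100},
    {"dx": 0,"dy": 0.006,"dz": -0.2,"ax": 0,"ay": 0,"az": 0,"jaw": 100},
    {"dx": 0,"dy": 0.006,"dz": -0.2,"ax": 0,"ay": 0,"az": 0,"jaw": 100}
  ]
}}

```text
time_s: 5.65
position: [0.5136, -0.2664, 0.3058]
eef_rot: [0.002, 0.993, -0.114, 0.004]
force: [-1.0, 0.4, -0.6]
grip_width: 0.0855
gripper_force: 0.0
```

```bash
python3 - <<'E'
from h import *
t=capture("top");s=capture("side")
for n,b in(("top",(440,235,500,275)),("side",(300,350,335,385))):
    try:print(n,red(t if n=="top" else s,b))
    except Exception as e:print(e)
go([.550,.291,.30],-.463)
E
```

```text
top ((np.float64(458.9852941176471), np.float64(256.22058823529414)), 68)
side ((np.float64(318.31609195402297), np.float64(366.5574712643678)), 174)
d [-8.910e-02 -5.502e-01  3.000e-04] a [ 0.    -0.001  0.446] t 5.75
```

Lever knob is back where it started (459,256). Moving over to the cup at a safe height.

Request:
{"op": "arm_command", "data": {
  "steps": [
    {"dx": -0.01,"dy": -0.06,"dz": 0,"ax": 0,"ay": 0,"az": 0.05,"jaw": 100},
    {"dx": -0.02,"dy": -0.12,"dz": 0,"ax": 0,"ay": 0,"az": 0.1,"jaw": 100},
    {"dx": -0.03,"dy": -0.18,"dz": 0,"ax": 0,"ay": 0,"az": 0.15,"jaw": 100},
    {"dx": -0.039,"dy": -0.24,"dz": 0,"ax": 0,"ay": 0,"az": 0.2,"jaw": 100},
    {"dx": -0.048,"dy": -0.3,"dz": 0,"ax": 0,"ay": 0,"az": 0.25,"jaw": 100},
    {"dx": -0.058,"dy": -0.36,"dz": 0,"ax": 0,"ay": 0,"az": 0.3,"jaw": 100},
    {"dx": -0.068,"dy": -0.42,"dz": 0,"ax": 0,"ay": 0,"az": 0.35,"jaw": 100},
    {"dx": -0.078,"dy": -0.48,"dz": 0,"ax": 0,"ay": 0,"az": 0.4,"jaw": 100},
    {"dx": -0.086,"dy": -0.53,"dz": 0,"ax": 0,"ay": 0,"az": 0.446,"jaw": 100},
    {"dx": -0.089,"dy": -0.55,"dz": 0,"ax": 0,"ay": 0,"az": 0.446,"jaw": 100},
    {"dx": -0.089,"dy": -0.55,"dz": 0,"ax": 0,"ay": 0,"az": 0.446,"jaw": 100},
    {"dx": -0.089,"dy": -0.55,"dz": 0,"ax": 0,"ay": 0,"az": 0.446,"jaw": 100}
  ]
}}

```text
time_s: 7.25
position: [0.55, 0.2891, 0.2994]
eef_rot: [0.001, 0.973, -0.23, -0.001]
force: [0.4, 0.3, 0.8]
grip_width: 0.0855
gripper_force: 0.0
```

```bash
python3 - <<'E'
from h import *
go([.550,.291,.12],-.463);go([.550,.291,.021],-.463)
sd=capture("side");cv2.imwrite("pics/c5.png",cv2.resize(sd[100:320,180:420],None,fx=2.7,fy=2.7))
E
```

```text
d [-0.0007 -0.002   0.1794] a [ 0.003  0.001 -0.002] t 7.25
d [-0.0006 -0.0021  0.2784] a [ 0.003  0.001 -0.002] t 7.25
```

View pics/c5.png

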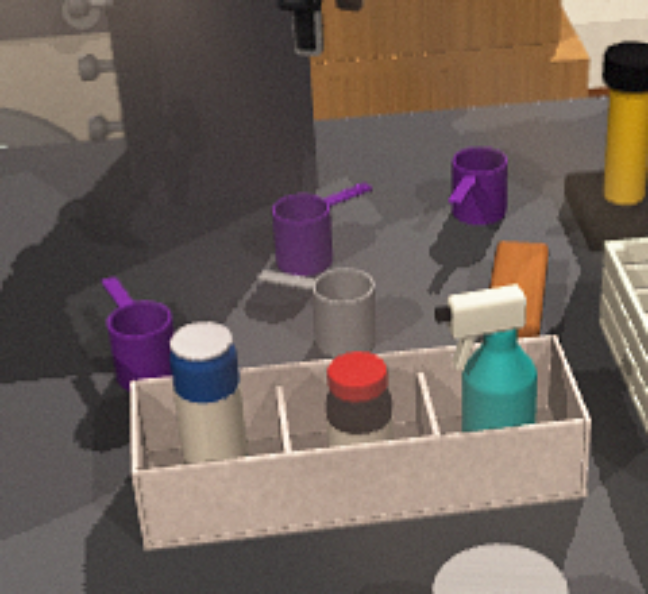

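The view is clear: steel cup rim centre at about (344,288) in the crop. The jar and caddy are well away from where the fingers go. Cross-checking the rim with the side ray.

```bash
python3 - <<'E'
from h import *
print(onz("side",(180+344.5/2.7-.5,100+288.5/2.7-.5),.062), tri((234.85,243.8),(180+344.5/2.7-.5,100+288.5/2.7-.5)))
E
```

```text
[0.54681864 0.28544224 0.062     ] (array([0.54887772, 0.29166371, 0.05801056]), np.float64(0.003171610469696413))
```

Request:
{"op": "arm_command", "data": {
  "steps": [
    {"dx": 0,"dy": -0.002,"dz": 0.06,"ax": 0,"ay": 0,"az": 0,"jaw": 100},
    {"dx": 0,"dy": -0.002,"dz": 0.12,"ax": 0,"ay": 0,"az": 0,"jaw": 100},
    {"dx": 0,"dy": -0.002,"dz": 0.18,"ax": 0,"ay": 0,"az": 0,"jaw": 100},
    {"dx": 0,"dy": -0.002,"dz": 0.18,"ax": 0,"ay": 0,"az": 0,"jaw": 100}
  ]
}}

```text
time_s: 7.8
position: [0.5472, 0.2895, 0.1151]
eef_rot: [0.003, 0.973, -0.23, -0.005]
force: [-0.1, -0.2, -0.2]
grip_width: 0.0855
gripper_force: 0.0
```

Request:
{"op": "arm_command", "data": {
  "steps": [
    {"dx": 0,"dy": 0,"dz": 0.04,"ax": 0,"ay": 0,"az": 0,"jaw": 100},
    {"dx": 0,"dy": 0,"dz": 0.075,"ax": 0,"ay": 0,"az": 0,"jaw": 100},
    {"dx": 0,"dy": 0,"dz": 0.099,"ax": 0,"ay": 0,"az": 0,"jaw": 100},
    {"dx": 0,"dy": 0,"dz": 0.099,"ax": 0,"ay": 0,"az": 0,"jaw": 100},
    {"dx": 0,"dy": 0,"dz": 0.099,"ax": 0,"ay": 0,"az": 0,"jaw": 80},
    {"dx": 0,"dy": 0,"dz": 0.099,"ax": 0,"ay": 0,"az": 0,"jaw": 70},
    {"dx": 0,"dy": 0,"dz": 0.099,"ax": 0,"ay": 0,"az": 0,"jaw": 60},
    {"dx": 0,"dy": 0,"dz": 0.099,"ax": 0,"ay": 0,"az": 0,"jaw": 40},
    {"dx": 0,"dy": 0,"dz": 0.099,"ax": 0,"ay": 0,"az": 0,"jaw": 40},
    {"dx": 0,"dy": 0,"dz": 0.099,"ax": 0,"ay": 0,"az": 0,"jaw": 40}
  ],
  "force": 40
}}

```text
time_s: 9.05
position: [0.5528, 0.2926, 0.0242]
eef_rot: [-0.001, 0.973, -0.229, 0.002]
force: [-2.6, -2.3, 7.7]
grip_width: 0.058
gripper_force: 41.9
```

Request:
{"op": "arm_command", "data": {
  "steps": [
    {"dx": 0,"dy": 0,"dz": -0.01,"ax": 0,"ay": 0,"az": 0,"jaw": 40},
    {"dx": 0,"dy": 0,"dz": -0.04,"ax": 0,"ay": 0,"az": 0,"jaw": 40},
    {"dx": 0,"dy": 0,"dz": -0.09,"ax": 0,"ay": 0,"az": 0,"jaw": 40},
    {"dx": 0,"dy": 0,"dz": -0.14,"ax": 0,"ay": 0,"az": 0,"jaw": 40},
    {"dx": 0,"dy": 0,"dz": -0.19,"ax": 0,"ay": 0,"az": 0,"jaw": 40},
    {"dx": 0,"dy": 0,"dz": -0.23,"ax": 0,"ay": 0,"az": 0,"jaw": 40},
    {"dx": 0,"dy": 0,"dz": -0.26,"ax": 0,"ay": 0,"az": 0,"jaw": 40},
    {"dx": 0,"dy": 0,"dz": -0.27,"ax": 0,"ay": 0,"az": 0,"jaw": 40},
    {"dx": 0,"dy": 0,"dz": -0.27,"ax": 0,"ay": 0,"az": 0,"jaw": 40},
    {"dx": 0,"dy": 0,"dz": -0.27,"ax": 0,"ay": 0,"az": 0,"jaw": 40}
  ]
}}

```text
time_s: 10.3
position: [0.5502, 0.2921, 0.2893]
eef_rot: [0.001, 0.973, -0.229, -0.001]
force: [-1.2, 1.0, -1.2]
grip_width: 0.0579
gripper_force: 43.2
```

```bash
python3 - <<'E'
from h import *
go([.606,-.1645,.29],-.23)
sd=capture("side");cv2.imwrite("pics/c6.png",cv2.resize(sd[20:280,160:460],None,fx=2.2,fy=2.2))
E
```

```text
d [ 0.2539  0.3835 -0.0005] a [ 0.004  0.005 -0.445] t 10.3
```

View pics/c6.png

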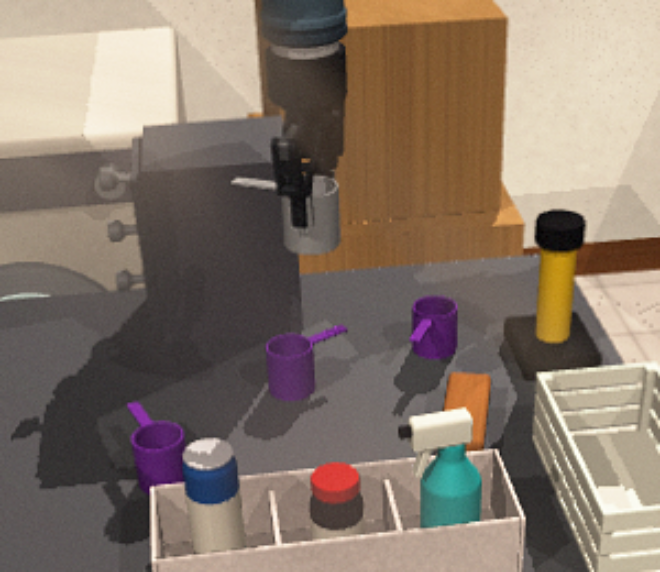

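The cup is held upright at crop (313,215), with the handle to the left, well above everything. Carrying it across to above the pan.

Request:
{"op": "arm_command", "data": {
  "steps": [
    {"dx": 0.022,"dy": 0.033,"dz": 0,"ax": 0,"ay": 0,"az": -0.04,"jaw": 40},
    {"dx": 0.05,"dy": 0.075,"dz": 0,"ax": 0,"ay": 0,"az": -0.08,"jaw": 40},
    {"dx": 0.078,"dy": 0.117,"dz": 0,"ax": 0,"ay": 0,"az": -0.12,"jaw": 40},
    {"dx": 0.106,"dy": 0.159,"dz": 0,"ax": 0,"ay": 0,"az": -0.18,"jaw": 40},
    {"dx": 0.134,"dy": 0.201,"dz": 0,"ax": 0,"ay": 0,"az": -0.24,"jaw": 40},
    {"dx": 0.162,"dy": 0.243,"dz": 0,"ax": 0,"ay": 0,"az": -0.3,"jaw": 40},
    {"dx": 0.19,"dy": 0.286,"dz": 0,"ax": 0,"ay": 0,"az": -0.36,"jaw": 40},
    {"dx": 0.216,"dy": 0.326,"dz": 0,"ax": 0,"ay": 0,"az": -0.4,"jaw": 40},
    {"dx": 0.238,"dy": 0.36,"dz": 0,"ax": 0,"ay": 0,"az": -0.445,"jaw": 40},
    {"dx": 0.254,"dy": 0.3835,"dz": 0,"ax": 0,"ay": 0,"az": -0.445,"jaw": 40},
    {"dx": 0.254,"dy": 0.3835,"dz": 0,"ax": 0,"ay": 0,"az": -0.445,"jaw": 40},
    {"dx": 0.254,"dy": 0.3835,"dz": 0,"ax": 0,"ay": 0,"az": -0.445,"jaw": 40}
  ]
}}

```text
time_s: 11.85
position: [0.6065, -0.1635, 0.2902]
eef_rot: [-0.001, 0.993, -0.115, -0.001]
force: [-0.4, 0.5, -0.8]
grip_width: 0.0579
gripper_force: 43.3
```

```bash
python3 - <<'E'
from h import *
go([.606,-.1645,.20],-.23)
t,sd=capture("top"),capture("side")
W=np.zeros((600,800,3),np.uint8)
W[:400,:400]=cv2.resize(t[170:290,370:490],(400,400));W[:,400:]=cv2.resize(sd[150:420,260:440],(400,600));cv2.imwrite("pics/c7.png",W)
E
```

```text
d [-0.0001  0.0011  0.0902] a [-0.002  0.004 -0.   ] t 11.85
```

View pics/c7.png

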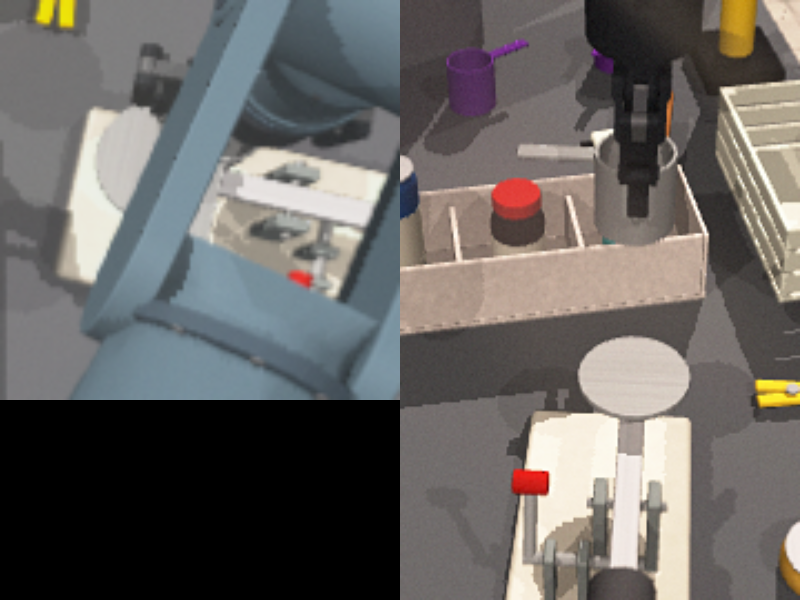

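Held cup's rim centre is at (635,157) in the side crop and the pan centre at (634,377). The beam is level and the knob leans to the pan. Descending part way.

Request:
{"op": "arm_command", "data": {
  "steps": [
    {"dx": 0,"dy": 0.001,"dz": 0.03,"ax": 0,"ay": 0,"az": 0,"jaw": 40},
    {"dx": 0,"dy": 0.001,"dz": 0.06,"ax": 0,"ay": 0,"az": 0,"jaw": 40},
    {"dx": 0,"dy": 0.001,"dz": 0.09,"ax": 0,"ay": 0,"az": 0,"jaw": 40},
    {"dx": 0,"dy": 0.001,"dz": 0.11,"ax": 0,"ay": 0,"az": 0,"jaw": 40},
    {"dx": 0,"dy": 0.001,"dz": 0.12,"ax": 0,"ay": 0,"az": 0,"jaw": 40},
    {"dx": 0,"dy": 0.001,"dz": 0.12,"ax": 0,"ay": 0,"az": 0,"jaw": 40},
    {"dx": 0,"dy": 0.001,"dz": 0.12,"ax": 0,"ay": 0,"az": 0,"jaw": 40}
  ]
}}

```text
time_s: 12.82
position: [0.6075, -0.1655, 0.1727]
eef_rot: [0.0, 0.993, -0.115, 0.001]
force: [0.6, 0.2, -1.2]
grip_width: 0.0577
gripper_force: 43.3
```

```bash
python3 - <<'E'
from h import *
print("rim prev",onz("side",(366,220.6),.328),"pan side",onz("side",(365.3,319.6),.111))
go([.606,-.1645,.151],-.23)
sd=capture("side");cv2.imwrite("pics/c8.png",cv2.resize(sd[230:350,300:440],None,fx=5,fy=5,interpolation=2))
E
```

```text
rim prev [ 0.60043559 -0.17238803  0.328     ] pan side [ 0.60383781 -0.16863493  0.111     ]
d [-0.0017 -0.0007  0.0217] a [ 0.001 -0.004 -0.   ] t 12.825
```

View pics/c8.png

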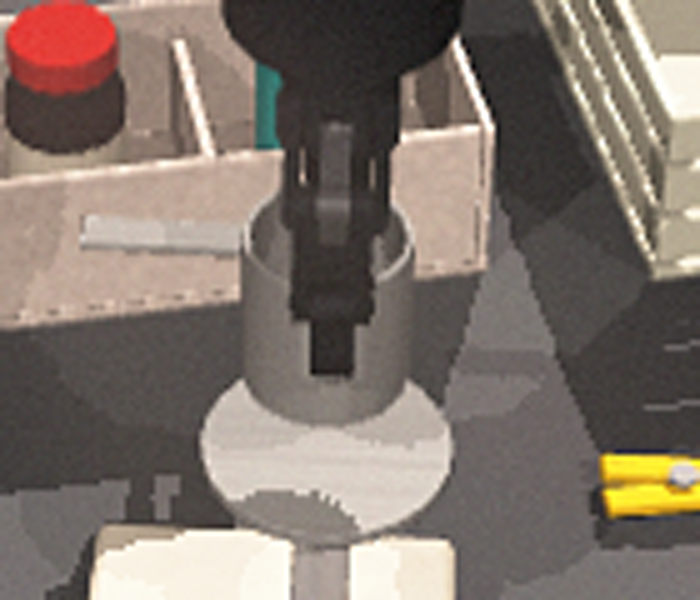

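The cup sits upright over the pan with its handle to the left (front). In the crop the underside centre is about (328,364) and the pan centre about (327,454). Comparing the two along the side rays.

```bash
python3 - <<'E'
from h import *
f=lambda x,y:(x/5+299.6,y/5+229.6)
b=onz("side",f(328.5,364),.1487);p=onz("side",f(327,454),.111);d=b-p
r=onz("side",f(328.5,248),.2107)
c,s=np.cos(-.23),np.sin(-.23)
print(b,r,p,"bal-frame offset",c*d[0]+s*d[1],-s*d[0]+c*d[1])
h=onz("side",f(82,230),.2075);v=(h-r)[:2];print("handle dir",v,np.linalg.norm(v),"yaw",np.arctan2(-v[1],-v[0]))
E
```

```text
[ 0.60402497 -0.16421989  0.1487    ] [ 0.60108917 -0.17375949  0.2107    ] [ 0.60293739 -0.170494    0.111     ] bal-frame offset -0.0003714192089395703 0.00635683031860292
handle dir [-0.07909226  0.02638851] 0.08337828600095383 yaw -0.3220285172291615
```

```bash
python3 - <<'E'
from h import *
f=lambda x,y:(x/5+299.6,y/5+229.6)
for a,b in(((82,231),(242,237)),((88,213),(240,222)),((82,248),(236,252))):
    v=onz("side",f(*b),.2075)-onz("side",f(*a),.2075);print(np.arctan2(v[1],v[0]))
E
```

```text
-0.22426389685571832
-0.2580975516006037
-0.20617023668518145
```

Request:
{"op": "arm_command", "data": {
  "steps": [
    {"dx": -0.001,"dy": 0,"dz": 0.006,"ax": 0,"ay": 0,"az": 0,"jaw": 40},
    {"dx": -0.001,"dy": 0,"dz": 0.012,"ax": 0,"ay": 0,"az": 0,"jaw": 40},
    {"dx": -0.001,"dy": 0,"dz": 0.018,"ax": 0,"ay": 0,"az": 0,"jaw": 40},
    {"dx": -0.001,"dy": 0,"dz": 0.019,"ax": 0,"ay": 0,"az": 0,"jaw": 40},
    {"dx": -0.001,"dy": 0,"dz": 0.019,"ax": 0,"ay": 0,"az": 0,"jaw": 40},
    {"dx": -0.001,"dy": 0,"dz": 0.019,"ax": 0,"ay": 0,"az": 0,"jaw": 40},
    {"dx": -0.001,"dy": 0,"dz": 0.019,"ax": 0,"ay": 0,"az": 0,"jaw": 40},
    {"dx": -0.001,"dy": 0,"dz": 0.019,"ax": 0,"ay": 0,"az": 0,"jaw": 40}
  ]
}}

```text
time_s: 13.88
position: [0.6058, -0.165, 0.1525]
eef_rot: [0.0, 0.993, -0.115, 0.0]
force: [0.6, 0.0, -0.3]
grip_width: 0.0582
gripper_force: 43.3
```

```bash
python3 - <<'E'
from h import *
sd=capture("side");cv2.imwrite("pics/c9.png",cv2.resize(sd[230:390,290:430],None,fx=3.7,fy=3.7,interpolation=2))
s=monitor.read_state();print(s["position"],s["force"],s["gripper_force"],abs(s["dq"]).max())
E
```

```text
[ 0.60580015 -0.16500738  0.15242292] [-0.33016314  0.03995106 -1.44997719] 43.29770240932703 0.0013023737952275736
```

View pics/c9.png

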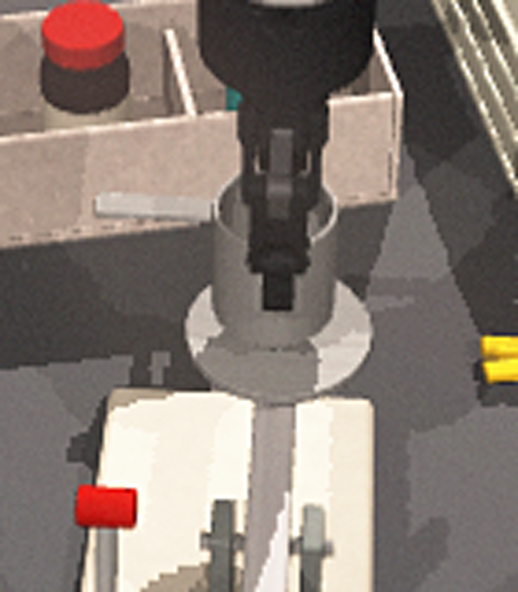

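The cup is level and clear of the pan. The 28 px offset from underside to pan matches a centred cup about 17 mm up. The handle points to the front and the lever and beam are arrested, so I'm handing in.

```bash
python3 -c "
from rig import workorder
print(workorder.job_done())"
```

```text
the job is handed in; nothing more can be done
None
```

I handed the job in at about 14 s of the 70 s limit; the hand-in gave no verdict. The lever was swung over (beam dropped) and back (locked level). The cup went over the caddy and is now held upright about 17 mm above the pan, centred to within a few mm, handle to the front.

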